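Aim the lapping machine's drip spouts and reset the drip control

ROBOT

A 6-joint arm with a two-finger parallel gripper is mounted at the origin on the work surface. World frame = base frame: x ahead of the robot, y to its left, z up, the work surface at z = 0. Lengths are in m, angles in rad, forces in N, time in s.
With the tool pointing down it reaches from about 0.4 to 0.825 m from the base axis. Payload 7 kg.
Tool frame: the origin (TCP) lies midway between the tips of the shut fingers; the grasp point (between the pads) lies 19 mm behind it; z points along the fingers, y is the line along which they close (so a half turn about z gives the same grasp; the last joint's range is limited). The gripper opens to 88 mm and grips with 3 to 60 N. Pads are 19 mm wide; open, the fingers measure 130 mm over their backs; the gripper's body (78 mm by 193 mm) begins 47 mm behind the grasp point.
Start: joints at [0.288, 0.359, 0.012, 0, -1.224, -0.288], TCP at [0.675, -0, 0.227] pointing down, gripper open.
Joint ranges: [-3.07, 3.07], [-1.43, 2.12], [-1.02, 1.25], [-3.03, 1.67], [-3.05, -0], [-3.03, 3.03]. Speed limits (rad/s): [2.39, 2.39, 3.01, 3.14, 3.14, 3.14].

INTERFACE

Orientations are given as a unit quaternion [x, y, z, w].
In Python, from station import arm gives the robot as it stands. The module is installed in compiled form; this text tells all that it offers. Calls block until the motion is done:
- arm.movep(position, orientation): joint-space move of the TCP to a pose.
- arm.line_to(position, rot=None, v=0.15, threshold=None): straight line of the TCP; rot=None keeps the orientation; v is the mean speed in m/s. With threshold (N) it stops when the force on the tool has changed by that much, and returns True; else False.
- arm.movej(angles): joint-space move.
- arm.gripper_to(opening, strength=None): finger opening in m; strength is the grip in N (None keeps the last); returns when the fingers have stopped.
- arm.pause(seconds).
- arm.inverse_kinematics(position, orientation): joint angles nearest the present ones, or None.
- arm.get_image(name): name is "scene" or "side" or "wrist"; returns the picture (384x512x3 uint8, red, green, blue); there is no depth.
- arm.get_calibration(name): a dict with "fx", "fy", "cx", "cy" (pixels), "R" (3x3) and "t" (3): a world point X has camera coordinates R X + t. Camera axes: x right, y down, z forward; pixel columns grow to the right and rows downward; lengths in m; the calibration is good to about 2 mm. The wrist camera is an equidistant fisheye: a pixel r from the principal point sees the ray r / f radians off the axis. A picture is of the moment at which its call begins: read the wrist's pose just before it. get_calibration takes no time and is no camera call; for the wrist camera it gives the pose at the moment of the call.
A pose or a line that the arm cannot do raises arm.IKError and nothing moves.
- arm.finish_job(): hands the job in; it is judged then, once.
Readings, each from a call of its own:
- arm.read_time(): time.
- arm.read_joint_positions(): joint angles.
- arm.read_qvel(): joint speeds.
- arm.read_tau(): joint torques, N m.
- arm.read_eef_pos(): TCP position.
- arm.read_orientation(): TCP orientation.
- arm.read_wrist_force(): force on the tool from outside, world axes, zero at the start.
- arm.read_moment(): the same for the moment, N m.
- arm.read_finger_gap(): finger opening in m.
- arm.read_grasp_force(): force on a finger pad.
Only numpy, scipy, OpenCV 4.12 (cv2) and the standard library are available. Lean on these libraries where they do the work, as an engineer would, in place of code of your own. Each camera call takes 0.05 s, during which the arm holds its last target. There are 200 camera calls.

TASK

Get the lapping machine's drips ready: three or four drip stands are set round the pan; screw each one's spout round on its post until it points straight at the spindle nut in the middle of the lap; some threads are left-handed, so feel which way each one gives. When all of them are aimed, take the stylus from its tray, push the recessed reset button in the side of the control box right in with the stylus tip, and lay the stylus back flat in its tray. Leave the stands themselves and the other things on the bench where they are.

Things in the scene. Friction and masses are not known exactly. Their poses are not given: they have to be found in the camera images.
- spout_a: drip spout, brass, screwed on its post; may be absent. Origin on the vertical thread axis under the hub (36 mm dia, 18 high), 92 mm above the table at the start; z up, x along the spout tube to its outlet (steel, 12 mm dia, reaches 80 mm out, 9 mm above the origin, end bent down). Grip: flat wing on the hub, centred on the axis, 48 mm long along x, 14 thick along y, 18 to 52 mm above the origin.
- spout_b: another spout, same as spout_a; may be absent. How all spouts turn: hand of thread unmarked, right or left. Each starts at its retaining stop (within 0.08 rad): one way it is stopped dead, the other way it turns with 0.12 N m of friction for 7 rad, then a second dead stop. It sinks 4 mm per turn, stays where it is left and can be turned back.
- spout_c: another spout, same as spout_a; may be absent. All spouts start pointing roughly towards the robot and need 0.5 to 6 rad of turning, so several grasps.
- spout_d: another spout, same as spout_a; may be absent.
- post_a: drip stand: heavy round magnetic base, 76 mm dia, 30 mm high, that stays put unless shoved, with a 28 mm post up to 78 mm; carries spout_a on top; may be absent. Origin at the centre of its underside. Three or four stands, 150 to 180 mm from the spindle, in four places: left (+y), right (-y), near left, near right.
- post_b: drip stand like post_a; carries spout_b; may be absent
- post_c: drip stand like post_a; carries spout_c; may be absent
- post_d: drip stand like post_a; carries spout_d; may be absent
- spindle (a point): centre of the top of the steel spindle nut (22 mm diameter, on a 40 mm flange) in the middle of the lap disc, 70 mm above the table. The white splash pan round the lap is 210 mm in diameter with its rim 70 mm above the table.
- stylus: loose stylus, 70 g: black square handle 20 x 20 x 90 mm and a thin steel rod, 8 mm diameter, 60 mm long, out of one end. Origin on the long axis at the middle of the handle; x along the axis towards the steel tip, which is 105 mm from the origin. Lies flat.
- tray: fixed shallow stylus tray, 230 (x) x 130 (y) mm outside, with a grey plastic floor 3 mm above the table and a 4 mm wide lip 8 mm above the table. Origin at the centre of its underside. The stylus starts in it.
- bezel (a point): centre of the mouth of the square black bezel on the side of the grey control box (box 100 deep x 130 wide x 110 mm high), 62 mm above the table. Its x axis points horizontally straight into the box: the way the button is pressed. The bezel stands 14 mm out from the box, 46 mm square outside, with a 22 mm square opening; the face of the white button lies 8 mm inside the mouth.
- button (a joint): travel of the reset button, m: 0 out, 0.005 fully pressed; it is a spring button (1.2 N to start, about 5.2 N fully in) and comes out again when let go.
- oil_bottle: bystander: oil bottle with red cap, 60 mm diameter, 150 mm high; origin at its underside
- stone_cup: bystander: white cup, 76 mm diameter, 60 mm high; origin at its underside
- grit_jar: bystander: glass jar with steel lid, 64 mm diameter, 70 mm high; origin at its underside
- spanner: bystander: steel spanner, 150 mm long, lying on the table
- dop_a: bystander: small standing brass dop, 24 mm diameter, 70 mm high; origin at its underside
- stylus_tip (a point): end of the stylus's steel rod, on its axis
Things that resemble listed ones, but are neither listed nor needed, are in the scene too. Of the things that look like the stylus, take the one that is farthest from the robot's base at the start.

How it is judged:
By the outcome, as a careful person would: the job done as asked, in the order asked, and still so for the second after the job is handed in, with the robot touching nothing.
Of post_a, post_b, post_c, post_d only 3 to 4 are there at a start; the rules pass over those that are not, and their reading is None.
At some moment in a run one of stylus may be knocked a few centimetres aside while the robot is not near it.
Once in a run the grip may slacken for a moment while it holds something.
It also fails if it takes over 210 s, if anything falls off the work surface, if the arm or the gripper's body presses on something with over 40 N, if the wrist force passes 120 N, or if a joint passes its speed limit or range.

## Working session

There is one attempt and no reset: what is moved stays moved. The work goes in short steps, each a Python script; the robot and the scene stay as the last script left them, time stands still between calls to the robot, and variables do not carry over. Pictures are saved under pics/ and viewed, at most 14 in all, crops included, and the job is handed in when it is done.

```bash
mkdir -p pics; ls; python3 - <<'E'
from station import arm
import cv2,numpy as np
for n in ["scene","side","wrist"]:
    im=arm.get_image(n); cv2.imwrite(f"pics/{n}0.png",cv2.resize(im[:,:,::-1],(800,600),interpolation=cv2.INTER_CUBIC))
    np.save(f"pics/{n}0.npy",im)
    c=arm.get_calibration(n); print(n,{k:np.round(v,4).tolist() for k,v in c.items()}, "campos",np.round(-np.array(c['R']).T@np.array(c['t']),3))
print(arm.read_time(),arm.read_orientation())
E
```

```text
pics
scene {'fx': 359.4334, 'fy': 359.4334, 'cx': 257.5118, 'cy': 188.759, 'R': [[0.0219, 0.9995, 0.0222], [0.5327, 0.0071, -0.8463], [-0.846, 0.0304, -0.5323]], 't': [-0.0432, -0.1791, 1.5255]} campos [ 1.387 -0.002  0.661]
side {'fx': 441.5994, 'fy': 441.5994, 'cx': 256.1, 'cy': 187.7887, 'R': [[0.7696, -0.6384, -0.0143], [-0.3158, -0.3611, -0.8774], [0.555, 0.6798, -0.4795]], 't': [-0.3445, 0.216, 0.9399]} campos [-0.188 -0.781  0.635]
wrist {'fx': 297.3186, 'fy': 297.3186, 'cx': 256.5112, 'cy': 193.2571, 'R': [[-1.0, -0.0006, 0.0015], [-0.0001, 0.9544, 0.2986], [-0.0016, 0.2986, -0.9544]], 't': [0.6739, -0.0365, 0.3925]} campos [ 0.674 -0.082  0.385]
0.15 [-7.07078957e-01  7.07134342e-01  3.92869137e-04 -4.65894505e-04]
```

View pics/scene0.png

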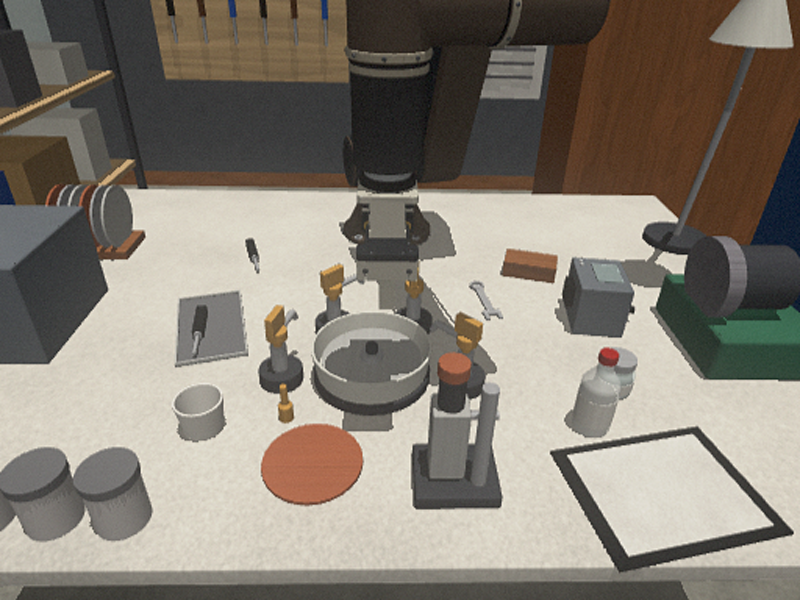

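View pics/side0.png

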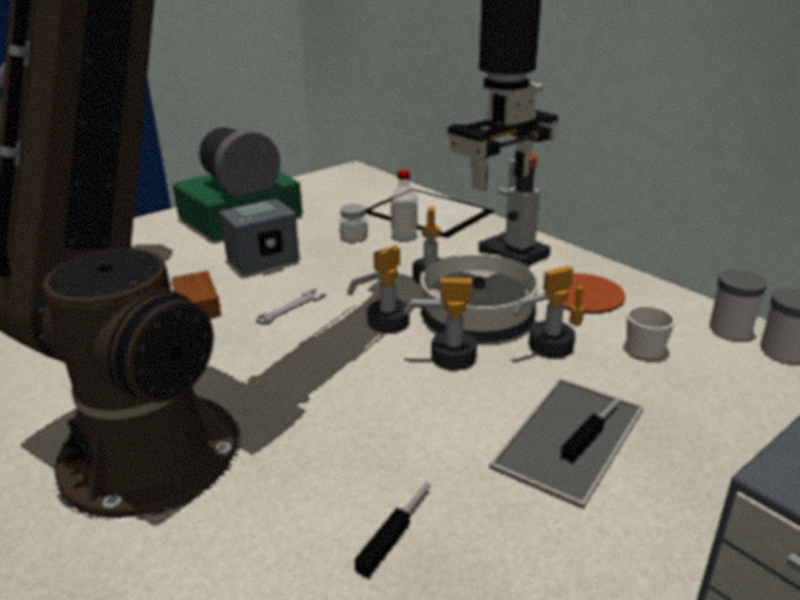

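View pics/wrist0.png

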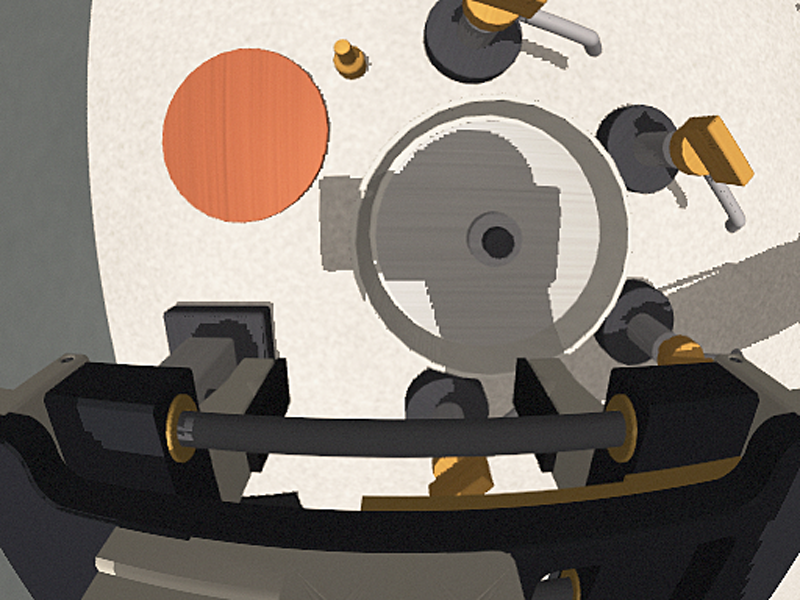

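Four stands are present: scene (332,280), (278,325), (413,290) and (468,330). Two things look like the stylus, one in the tray at scene (200,325) and one loose at (253,255), nearer the robot. The tray one fits because it is farther from the base. The control box is at scene (598,295), and its bezel is visible in the side view at (270,243). Next I'll take a higher wrist view.

```bash
cat > h.py <<'E'
from station import arm
import numpy as np, cv2
from scipy.spatial.transform import Rotation as Rn
def quat(yaw):  # tool down; tool y axis (closing line) at angle yaw+90deg => tool x axis at yaw
    c,s=np.cos(yaw),np.sin(yaw)
    M=np.array([[c,s,0],[s,-c,0],[0,0,-1.]])
    return Rn.from_matrix(M).as_quat()
def yaw_now():
    M=Rn.from_quat(arm.read_orientation()).as_matrix(); return np.arctan2(M[1,0],M[0,0])
def ray(cal,px,name):
    u=(px[0]-cal['cx'])/cal['fx']; v=(px[1]-cal['cy'])/cal['fy']
    if name=='wrist':
        r=np.hypot(u,v); d=np.array([u/r*np.sin(r),v/r*np.sin(r),np.cos(r)]) if r>1e-9 else np.array([0,0,1.])
    else: d=np.array([u,v,1.])
    R=np.array(cal['R']); return -R.T@np.array(cal['t']), R.T@(d/np.linalg.norm(d))
def onz(cal,px,z,name):
    o,d=ray(cal,px,name); return o+d*(z-o[2])/d[2]
def tri(r1,r2):
    A=np.stack([r1[1],-r2[1]],1); s=np.linalg.lstsq(A,r2[0]-r1[0],rcond=None)[0]
    p,q=r1[0]+s[0]*r1[1],r2[0]+s[1]*r2[1]; return (p+q)/2,np.linalg.norm(p-q)
def snap(name,tag):
    cal=arm.get_calibration(name); im=arm.get_image(name)
    np.savez(f"pics/{tag}.npz",im=im,**cal)
    return cal,im
def load(tag):
    z=np.load(f"pics/{tag}.npz"); return {k:z[k] for k in z if k!='im'},z['im']
def save(tag,im,box=None,s=None):
    if box: im=im[box[1]:box[3],box[0]:box[2]]
    s=s or min(800/im.shape[1],600/im.shape[0])
    cv2.imwrite(f"pics/{tag}.png",cv2.resize(im[:,:,::-1],None,fx=s,fy=s,interpolation=cv2.INTER_CUBIC))
E
python3 - <<'E'
from h import *
print(yaw_now())
arm.movep([0.60,0.15,0.34],quat(np.pi/2)) if abs(yaw_now()-np.pi/2)<.1 else arm.movep([0.60,0.15,0.34],quat(yaw_now()))
cal,im=snap('wrist','wA'); save('wA',im)
snap('scene','sc1'); snap('side','sd1')
print(arm.read_time(), arm.read_eef_pos(),arm.read_joint_positions())
sc,i1=load('sc1'); sd,i2=load('sd1'); f=0.64
T=lambda a,b:tri(ray(sc,np.array(a)*f,'scene'),ray(sd,np.array(b)*f,'side'))
print('bottlecap',T((608,355),(403,174)));print('handle',T((200,318),(585,437)))
for n,a in dict(tip=(194,355),tail=(204,307)).items(): print(n,onz(sc,np.array(a)*f,.013,'scene'))
for n,a in dict(tip=(617,403),tail=(568,456)).items(): print(n,onz(sd,np.array(a)*f,.013,'side'))
print('bezel at y guess', [onz(sd,np.array((270,243))*f,.062,'side')])
for a in [(178,293),(240,291),(248,355),(178,363)]: print('tray',onz(sc,np.array(a)*f,.006,'scene').round(3))
for a in [(455,370)]: print('scopeTop',T(a,(530,157)))
E
```

```text
-1.5708745899255872
1.125 [0.60017926 0.14873508 0.33834261] [ 5.58228814e-01  2.18689395e-01  6.78515450e-02 -1.35078640e-04
 -1.42259849e+00 -5.59903003e-01]
bottlecap (array([0.73164099, 0.33076097, 0.14423852]), np.float64(0.00276613936945216))
handle (array([ 0.45654619, -0.37434339,  0.01673647]), np.float64(0.007629299792994777))
tip [ 0.56785881 -0.35088292  0.013     ]
tail [ 0.40873499 -0.37638437  0.013     ]
tip [ 0.55718686 -0.35972924  0.013     ]
tail [ 0.41423817 -0.38438257  0.013     ]
bezel at y guess [array([0.41311989, 0.36749617, 0.062     ])]
tray [ 0.344 -0.451  0.006]
tray [ 0.334 -0.32   0.006]
tray [ 0.558 -0.256  0.006]
tray [ 0.582 -0.377  0.006]
scopeTop (array([0.85268424, 0.08314254, 0.21467027]), np.float64(0.004301937135571486))
```

View pics/wA.png

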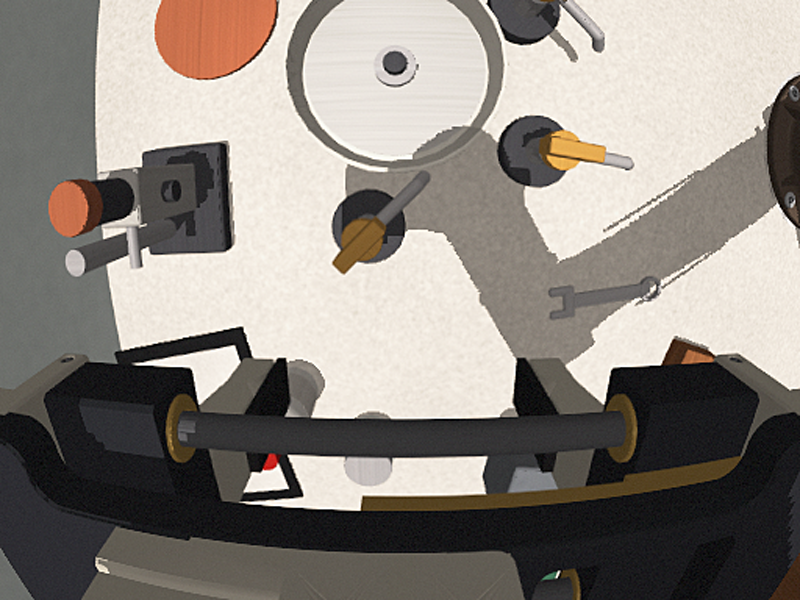

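The stands in wA: left base (370,225), near left (533,150). A tall instrument stands at (190,200), beside the left stand. I'll get rough stand positions, then take a near view of each.

```bash
python3 - <<'E'
from h import *
f=.64
A,_=load('wA')
w0=dict(fx=297.3186,fy=297.3186,cx=256.5112,cy=193.2571,R=[[-1.0,-0.0006,0.0015],[-0.0001,0.9544,0.2986],[-0.0016,0.2986,-0.9544]],t=[0.6739,-0.0365,0.3925])
P=lambda c,p,z:onz(c,np.array(p)*f,z,'wrist')
print('spindle',P(w0,(497,242),.07),P(A,(395,62),.07))
st=dict(right=P(w0,(472,38),.03),nright=P(w0,(638,148),.03),nleft=P(A,(533,150),.03),left=P(A,(370,225),.03))
print('nleft w0',P(w0,(634,320),.03))
for n,p in st.items(): print(n,p.round(3))
for p in [(145,145),(228,143),(232,250),(155,250)]: print('scopebase',P(A,p,.02).round(3))
tiles=[]
for n in ['left','nleft','nright','right']:
    p=st[n]
    arm.movep([p[0],p[1]+.04,.30],quat(-np.pi/2))
    c,im=snap('wrist','n_'+n); tiles.append(im)
save('near',np.vstack([np.hstack(tiles[:2]),np.hstack(tiles[2:])]))
print(arm.read_time())
E
```

```text
spindle [ 0.60713235 -0.0272634   0.07      ] [ 0.60430704 -0.02509248  0.07      ]
nleft w0 [0.4670069  0.04568847 0.03      ]
right [ 0.62 -0.18  0.03]
nright [ 0.48  -0.103  0.03 ]
nleft [0.465 0.052 0.03 ]
left [0.63  0.132 0.03 ]
scopebase [0.885 0.033 0.02 ]
scopebase [0.781 0.041 0.02 ]
scopebase [0.783 0.158 0.02 ]
scopebase [0.882 0.154 0.02 ]
3.775
```

View pics/near.png

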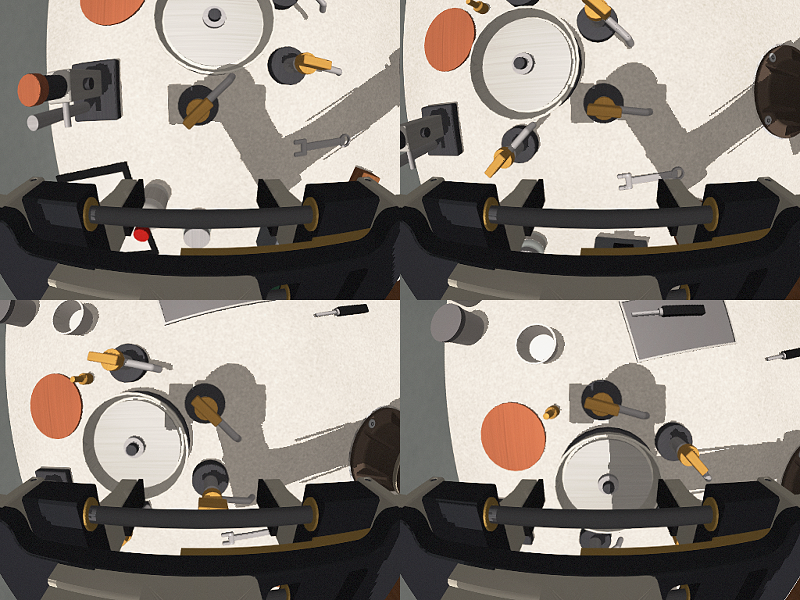

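Each wing sits at about tile (205,105), shaded brass, with the tube pointing to the right (towards the robot). Next I'll segment the wing tops.

```bash
python3 - <<'E'
from h import *
st=dict(left=(.63,.132),nleft=(.466,.049),nright=(.48,-.103),right=(.62,-.18))
tiles=[]
for n,p in st.items():
    c,im=load('n_'+n); hsv=cv2.cvtColor(im,cv2.COLOR_RGB2HSV)
    m=((hsv[...,0]>10)&(hsv[...,0]<28)&(hsv[...,1]>120)).astype(np.uint8)
    Xc=np.array(c['R'])@np.array([*p,.144])+c['t']; th=np.arctan2(np.hypot(*Xc[:2]),Xc[2]); e=Xc[:2]/np.hypot(*Xc[:2])*th*c['fx']+[c['cx'],c['cy']]
    k,l,s,cen=cv2.connectedComponentsWithStats(m)
    i=min([i for i in range(1,k) if s[i,4]>100],key=lambda i:np.hypot(*(cen[i]-e)))
    mm=(l==i).astype(np.uint8); ys,xs=np.nonzero(mm); v=hsv[...,2][mm>0]
    W=np.array([onz(c,(x,y),.144,'wrist')[:2] for x,y in zip(xs,ys)],np.float32)
    r=cv2.minAreaRect(W); print(n,'exp px',e.round(),'cen',cen[i].round(),'rect c',np.round(r[0],4),'size',np.round(r[1],4),'ang',round(r[2],1),'V pct',np.percentile(v,[5,25,50,75,95]))
    x0,y0=(cen[i]-[48,36]).astype(int); t=cv2.resize(im[y0:y0+72,x0:x0+96],None,fx=4.15,fy=4.15,interpolation=cv2.INTER_NEAREST)
    cv2.putText(t,f"{n} {x0},{y0}",(5,15),0,.5,(255,0,0)); tiles.append(t)
save('crops',np.vstack([np.hstack(tiles[:2]),np.hstack(tiles[2:])]))
E
```

```text
left exp px [256. 144.] cen [252. 143.] rect c [0.6341 0.1325] size [0.048  0.0317] ang 66.2 V pct [ 89.   121.   128.   132.   136.95]
nleft exp px [255. 139.] cen [261. 139.] rect c [0.4601 0.0476] size [0.0472 0.0324] ang 0.1 V pct [ 92. 115. 126. 130. 134.]
nright exp px [256. 143.] cen [264. 140.] rect c [ 0.4705 -0.1058] size [0.0309 0.0478] ang 45.1 V pct [ 93. 123. 128. 131. 135.]
right exp px [257. 142.] cen [258. 134.] rect c [ 0.6191 -0.1894] size [0.0476 0.032 ] ang 0.3 V pct [ 91. 121. 129. 132. 136.]
```

View pics/crops.png

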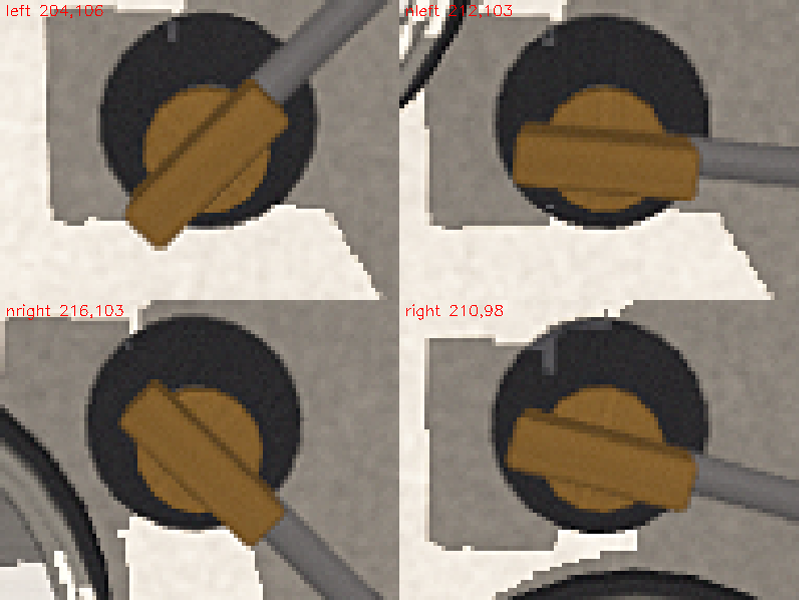

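```bash
python3 - <<'E'
from h import *
import json
C=dict(left=((204,106),[(253,88),(287,122),(160,246),(131,211)]),
nleft=((212,103),[(119,133),(299,145),(296,200),(115,186)]),
nright=((216,103),[(153,86),(283,210),(250,245),(121,124)]),
right=((210,98),[(124,115),(297,159),(288,210),(110,166)]))
out={}
sp=np.mean([onz(*a,'wrist') for a in []],0) if 0 else np.array([.6055,-.026])
for n,(o,cs) in C.items():
    c,_=load('n_'+n)
    W=np.array([onz(c,np.array(o)+np.array(q)/4.15-.4,.144,'wrist')[:2] for q in cs])
    r=cv2.minAreaRect(W.astype(np.float32)); ctr=W.mean(0)
    d=[W[1]-W[0],W[2]-W[3],W[2]-W[1],W[3]-W[0]]
    L=(d[0]+d[1]) if np.linalg.norm(d[0])>np.linalg.norm(d[2]) else (d[2]+d[3])
    # tube points toward -x (robot)
    if L[0]>0: L=-L
    yaw=np.arctan2(L[1],L[0]); aim=np.arctan2(*(sp-ctr)[::-1])
    out[n]=[*ctr,yaw,aim]
    print(n,ctr.round(4),'sides',[round(float(np.linalg.norm(x)),4) for x in d],'yaw',round(yaw,3),'aim',round(aim,3),'dist',np.linalg.norm(sp-ctr).round(4),'ccw',round((aim-yaw)%(2*np.pi),2),'cw',round((yaw-aim)%(2*np.pi),2))
json.dump(out,open('st.json','w'))
# spindle from near views: left tile nut, nright, right, nleft
for n,px in dict(left=(214,14),nleft=(121,62),nright=(133,448-300),right=(208,488-300)).items():
    c,_=load('n_'+n); print('sp',onz(c,np.array(px)*1.28,.07,'wrist').round(4))
# q6 vs yaw
print(arm.read_joint_positions().round(3),yaw_now())
E
```

```text
left [0.6322 0.134 ] sides [0.0122, 0.0118, 0.0456, 0.0443] yaw -2.355 aim -1.736 dist 0.1622 ccw 0.62 cw 5.66
nleft [0.4595 0.0524] sides [0.0463, 0.047, 0.0144, 0.0139] yaw 3.072 aim -0.493 dist 0.1657 ccw 2.72 cw 3.56
nright [ 0.4713 -0.1036] sides [0.0463, 0.0458, 0.0125, 0.0127] yaw 2.38 aim 0.524 dist 0.155 ccw 4.43 cw 1.86
right [ 0.6175 -0.1855] sides [0.0454, 0.0469, 0.0134, 0.0136] yaw 2.895 aim 1.646 dist 0.16 ccw 5.03 cw 1.25
sp [ 0.6064 -0.0253  0.07  ]
sp [ 0.6009 -0.0268  0.07  ]
sp [ 0.6005 -0.0301  0.07  ]
sp [ 0.6057 -0.0278  0.07  ]
[ 0.086  0.259  0.036 -0.    -1.348 -0.085] -1.5696705746004866
```

```bash
cat >> h.py <<'E'
import json
LIM=2.95
def cyaw(x,y):  # middle of the yaw range there
    return -np.pi/2+np.arctan2(y,x)
def qfor(p,yaw):
    q=np.array(arm.inverse_kinematics(list(p),quat(yaw)))
    q6=yaw+np.pi/2-q[0]
    assert abs((q6-q[5]+np.pi)%(2*np.pi)-np.pi)<.05,(q6,q)
    assert abs(q6)<3.03
    q[5]=q6; return q
def go(p,yaw): arm.movej(qfor(p,yaw))
def fm(): return np.array(arm.read_wrist_force()),np.array(arm.read_moment())
E
python3 - <<'E'
from h import *
S=[]
for n in ['left','nleft','nright','right']:
    c,im=load('n_'+n); g=cv2.cvtColor(im,cv2.COLOR_RGB2GRAY)
    X=np.array(c['R'])@np.array([.604,-.027,.07])+c['t']; th=np.arctan2(np.hypot(*X[:2]),X[2]); e=X[:2]/np.hypot(*X[:2])*th*c['fx']+[c['cx'],c['cy']]
    x0,y0=np.maximum((e-12).astype(int),0); w=g[y0:y0+24,x0:x0+24]; k,l,s,cen=cv2.connectedComponentsWithStats((w<75).astype(np.uint8))
    i=1+np.argmax(s[1:,4]); p=onz(c,cen[i]+[x0,y0],.07,'wrist'); print(n,s[i],p.round(4)); S.append(p[:2])
sp=np.mean(S,0); print(sp)
st=json.load(open('st.json')); st['sp']=sp.tolist(); json.dump(st,open('st.json','w'))
x,y,yaw,_=st['nright']
c=cyaw(x,y); yaw=min([yaw+k*np.pi for k in range(-3,3)],key=lambda a:abs(a-c)); print('grip yaw',yaw,'range',c)
arm.gripper_to(.05,6)
go([x,y,.20],yaw); arm.line_to([x,y,.115],v=.1)
f0,m0=fm(); print('free',f0.round(2),m0.round(3))
arm.gripper_to(0.0,6); print(arm.read_finger_gap(),arm.read_grasp_force(),[a.round(2) for a in fm()],arm.read_eef_pos(),arm.read_time())
E
```

```text
left [ 4  7 16 17 79] [ 0.6055 -0.0219  0.07  ]
nleft [  6   6  17  16 101] [ 0.6    -0.0254  0.07  ]
nright [ 6  4 16 16 90] [ 0.5998 -0.0311  0.07  ]
right [  5   2  15  17 125] [ 0.6034 -0.031   0.07  ]
[ 0.60219677 -0.02734779]
grip yaw -0.7615529765881468 range -1.7871215011607844
free [ 0.15 -0.1  -0.06] [0.023 0.045 0.076]
0.014053301555908438 5.993814468383789 [array([ 2.22,  5.61, -1.24]), array([ 1.7 , -0.64, -0.14])] [ 0.47206038 -0.10292114  0.1151547 ] 7.0333
```

```bash
cat >> h.py <<'E'
def relax(p,yaw,n=3,g=1.5e-4,quiet=False):
    """shift the target xy so that the lateral force fades"""
    for _ in range(n):
        F=np.array(arm.read_wrist_force())
        if np.hypot(*F[:2])<1.0: break
        p[:2]+=np.clip(F[:2]*g,-.0015,.0015); arm.movej(qfor(p,yaw)); 
    return p
E
python3 - <<'E'
from h import *
p=np.array([.4713,-.1036,.115]); st=json.load(open('st.json')); yaw=yaw_now()
p=relax(p,yaw,5); print(p,[a.round(2) for a in fm()],arm.read_eef_pos())
arm.gripper_to(0,30); print(arm.read_finger_gap(),[a.round(2) for a in fm()])
y0=yaw
for s in (1,-1):
    for k in (1,2,3,4,5):
        arm.movej(qfor(p,y0+s*.04*k)); arm.pause(.1); F,M=fm(); t=arm.read_tau()
        print(s,k,F.round(1),M.round(2),t[5].round(2),round(yaw_now()-y0,3))
        if abs(t[5])>1.0: break
    arm.movej(qfor(p,y0)); arm.pause(.1); print('back',fm()[1].round(2),arm.read_tau()[5].round(2))
print(arm.read_time())
E
```

```text
[ 0.47213825 -0.10269295  0.115     ] [array([-0.89,  0.07,  4.89]), array([-0.24,  0.06, -0.05])] [ 0.47208875 -0.10276145  0.11509765]
0.01381919503407878 [array([-0.87, -0.19,  4.55]), array([-0.39,  0.21, -0.09])]
1 1 [-1.1 -0.8  4.9] [-0.37  0.16 -0.46] 0.43 0.039
1 2 [-0.   0.2  6. ] [-0.25  0.31 -0.8 ] 0.8 0.079
1 3 [-0.2 -1.5  5.5] [-0.38  0.16 -0.8 ] 0.86 0.119
1 4 [-0.6 -1.3  5.3] [-0.37  0.11 -1.  ] 0.98 0.158
1 5 [-0.6 -1.1  4.4] [-0.39  0.1  -1.05] 1.07 0.198
back [-0.67  0.06 -0.12] 0.09
-1 1 [-1.1 -1.3  4. ] [-0.86  0.03 -0.04] 0.08 -0.038
-1 2 [-0.3 -2.   4.5] [-1.03 -0.02 -0.09] 0.1 -0.079
-1 3 [-0.7 -3.1  4.2] [-1.15 -0.04 -0.08] 0.11 -0.119
-1 4 [ 0.7 -2.7  2.9] [-1.24 -0.12 -0.13] 0.11 -0.159
-1 5 [ 0.5 -4.   2.1] [-1.41 -0.21 -0.13] 0.11 -0.199
back [-1.4   0.13  0.07] -0.08
12.5667
```

Counter-clockwise is blocked (tau6 reaches 1 N m) and clockwise turns freely. Next I'll write the general turning routine and finish this one.

```bash
cat >> h.py <<'E'
def turn(p,t0,delta,z0,done=0.):
    """gripped, tool yaw t0: turn by delta (signed), sinking; done = rad already turned"""
    n=max(1,int(np.ceil(abs(delta)/.35)))
    for i in range(1,n+1):
        y=t0+delta*i/n; p[2]=z0-.004*(done+abs(delta)*i/n)/(2*np.pi)
        arm.movej(qfor(p,y)); p=relax(p,y,2)
        if arm.read_finger_gap()<.011: print('lost wing',arm.read_finger_gap())
    return p,t0+delta
def aim_of(p,sp): return np.arctan2(sp[1]-p[1],sp[0]-p[0])
def finish_spout(p,t,name):
    F,M=fm(); print(name,'end',p.round(4),'tool yaw',round(t,3),round(yaw_now(),3),'F',F.round(1),'tau6',arm.read_tau()[5].round(2),'gap',round(arm.read_finger_gap(),4))
    arm.gripper_to(.05,30); arm.line_to([p[0],p[1],.20],v=.2); print('t',arm.read_time())
SP=np.array([.604,-.0272])
E
python3 - <<'E'
from h import *
p=np.array([.47213825,-.10269295,.115]); t=yaw_now(); sy=t+np.pi
a=aim_of(p,SP); d=-((sy-a)%(2*np.pi)); print(d)
p,t=turn(p,t,d,.115); finish_spout(p,t,'nright')
E
```

```text
-1.8566771376289168
nright end [ 0.4723 -0.1027  0.1138] tool yaw -2.622 -2.619 F [-0.7 -0.6  6. ] tau6 0.08 gap 0.0138
t 18.3583
```

```bash
cat >> h.py <<'E'
def grip(p,t,z):
    arm.gripper_to(.05,6); go([p[0],p[1],.20],t) if arm.read_eef_pos()[2]>.17 else None
    arm.line_to([p[0],p[1],z],v=.12); p[2]=z
    arm.gripper_to(0,6); p=relax(p,t,5); arm.gripper_to(0,30); return relax(p,t,2)
def do_spout(name):
    st=json.load(open('st.json')); x,y,sy,_=st[name]; p=np.array([x,y,.115]); c=cyaw(x,y)
    cand=lambda s:[s+k*np.pi for k in range(-4,5) if abs(s+k*np.pi-c)<LIM]
    t=min(cand(sy),key=lambda a:abs(a-c)); arm.movej(qfor([x,y,.25],t)); p=grip(p,t,.115)
    print(name,'gripped',p.round(4),fm()[0].round(1),'gap',round(arm.read_finger_gap(),4))
    s=0; log=[]
    for d in (1,-1):
        for k in (.06,.12,.18):
            arm.movej(qfor(p,t+d*k)); arm.pause(.1); log.append(arm.read_tau()[5].round(2))
            if abs(log[-1])>.5: s=-d; break
        arm.movej(qfor(p,t))
        if s: break
    print('tau6',log,'free direction',s)
    if not s: return
    a=aim_of(p,SP); R=(s*(a-sy))%(2*np.pi); print('to turn',round(R,3)); done=0
    while R>1e-3:
        room=c+s*LIM-t; room*=s
        best=min(cand(sy+s*done),key=lambda q:s*q); broom=s*(c+s*LIM-best)
        if room<R and broom>room+1:
            # turn what is possible first unless a regrip alone suffices
            if broom<R:
                k=min(room,R); p,t=turn(p,t,s*k,.115,done); done+=k; R-=k
                best=min(cand(sy+s*done),key=lambda q:s*q)
            z=.115-.004*done/(2*np.pi); arm.gripper_to(.05,6); arm.line_to([p[0],p[1],.20],v=.2)
            print('regrip',round(t,2),'->',round(best,2)); t=best; go([p[0],p[1],.20],t); p=grip(p,t,z); continue
        k=min(room,R); p,t=turn(p,t,s*k,.115,done); done+=k; R-=k
    finish_spout(p,t,name)
E
python3 -c "
from h import *
do_spout('right')"
```

```text
right gripped [ 0.6177 -0.1842  0.115 ] [-0.8 -0.2  3.7] gap 0.0136
tau6 [np.float64(-0.1), np.float64(-0.1), np.float64(-0.1), np.float64(0.1), np.float64(-0.71)] free direction 1
to turn 5.046
regrip 1.09 -> -2.05
right end [ 0.6186 -0.1832  0.1118] tool yaw -1.484 -1.484 F [-0.3  0.6  3. ] tau6 0.06 gap 0.0136
t 46.4
```

```bash
python3 -c "
from h import *
do_spout('nleft'); do_spout('left')"
```

```text
nleft gripped [0.4595 0.0535 0.115 ] [ 0.4 -0.7  4.3] gap 0.014
tau6 [np.float64(-0.1), np.float64(-0.1), np.float64(-0.12), np.float64(-0.73)] free direction 1
to turn 2.702
regrip -0.07 -> -3.21
nleft end [0.4613 0.053  0.1133] tool yaw -0.51 -0.516 F [ 1.2 -0.1  6. ] tau6 -0.06 gap 0.0139
t 67.2167
left gripped [0.6322 0.1339 0.115 ] [-0.3  0.6  2.1] gap 0.0139
tau6 [np.float64(0.4), np.float64(0.79)] free direction -1
to turn 5.672Traceback (most recent call last):
  File "<string>", line 3, in <module>
    do_spout('nleft'); do_spout('left')
                       ~~~~~~~~^^^^^^^^
  File "h.py", line 88, in do_spout
    k=min(room,R); p,t=turn(p,t,s*k,.115,done); done+=k; R-=k
                       ~~~~^^^^^^^^^^^^^^^^^^^
  File "h.py", line 55, in turn
    arm.movej(qfor(p,y)); p=relax(p,y,2)
              ~~~~^^^^^
  File "h.py", line 39, in qfor
    assert abs(q6)<3.03
           ^^^^^^^^^^^^
AssertionError
```

```bash
python3 - <<'E'
s=open('h.py').read()
s=s.replace("    return -np.pi/2+np.arctan2(y,x)","    return -np.pi/2+arm.inverse_kinematics([x,y,.2],quat(-np.pi/2))[0]")
open('h.py','w').write(s)
E
python3 - <<'E'
from h import *
e=np.array(arm.read_eef_pos()); c=cyaw(e[0],e[1]); t=yaw_now()
while t>-2.3: t-=2*np.pi
sy=-2.355; done=sy-t
print(e,'t',t,'q6',arm.read_joint_positions()[5],'done',done,'c',c,fm()[0].round(1),arm.read_finger_gap(),arm.read_time())
E
```

```text
[0.63235482 0.1361926  0.11400104] t -3.9852874821429265 q6 -2.9279593820184426 done 1.6302874821429265 c -1.057624988153988 [1.2 0.8 4.5] 0.013811298188839095 77.0833
```

```bash
python3 - <<'E'
from h import *
p=np.array([.6323,.1355,.114]); done=1.630; s=-1; t=-3.985; sy=t
c=cyaw(p[0],p[1])
for k in (3.10,None):
    best=max(sy+j*np.pi for j in range(0,4) if sy+j*np.pi<c+LIM)
    z=.115-.004*done/(2*np.pi)
    arm.gripper_to(.05,6); arm.line_to([p[0],p[1],.20],v=.2); go([p[0],p[1],.20],best)
    p=grip(p,best,z); print('grip',p.round(4),fm()[0].round(1))
    R=(sy-aim_of(p,SP))%(2*np.pi); print('R',R)
    k=k or R
    p,t=turn(p,best,-k,.115,done); done+=k; sy-=k
finish_spout(p,t,'left'); print(done,aim_of(p,SP),(t-aim_of(p,SP))%np.pi)
E
```

```text
grip [0.6328 0.1359 0.114 ] [-0.6  0.3  2.6]
R 4.043762646424365
grip [0.634 0.134 0.112] [0.3 0.8 2.8]
R 0.9530605923858912
left end [0.6328 0.1338 0.1114] tool yaw -1.755 -1.755 F [0.6 0.4 4.3] tau6 0.12 gap 0.014
t 101.3167
5.683060592385892 -1.7481251086854714 3.1348424770689594
```

```bash
python3 - <<'E'
from h import *
arm.movep([.56,.13,.36],quat(-np.pi/2)); c,im=snap('wrist','chk'); save('chk',im,(100,0,420,240),2.5)
snap('scene','sc2'); _,s=snap('side','sd2')
print(arm.read_time())
E
```

```text
102.2
```

View pics/chk.png

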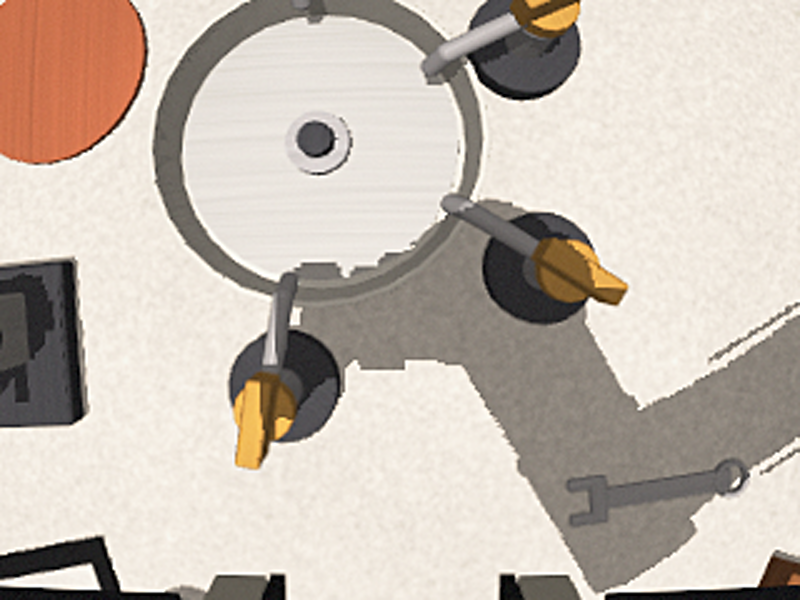

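```bash
python3 - <<'E'
from h import *
c,_=load('chk'); g=lambda p,z:onz(c,np.array(p)/2.5+[100,0],z,'wrist')[:2]
for n,a,e in (('left',(.6328,.1338),(288,278)),('nleft',(.4613,.053),(455,203)),('nright',(.4723,-.1027),(430,65))):
    v=g(e,.103)-a; print(n,'len',np.linalg.norm(v).round(4),'yaw',np.arctan2(v[1],v[0]).round(3),'aim',aim_of(a,SP).round(3))
print('spindle',g((316,139),.07))
arm.movep([.40,.41,.34],quat(-np.pi/2)); _,b=snap('wrist','box')
arm.movep([.47,-.30,.30],quat(-np.pi/2)); _,t=snap('wrist','tray')
_,s=load('sd2')
crop=lambda im,b,w,h:cv2.resize(im[b[1]:b[3],b[0]:b[2]],(w,h),interpolation=cv2.INTER_CUBIC)
save('bt',np.vstack([np.hstack([crop(b,(100,0,400,225),400,300),crop(t,(100,0,400,225),400,300)]),np.hstack([crop(s,(130,110,210,170),400,300),crop(s,(210,230,420,387-3),400,300)])]),s=1)
print(arm.read_time())
E
```

```text
left len 0.0768 yaw -1.789 aim -1.748
nleft len 0.0722 yaw -0.52 aim -0.512
nright len 0.077 yaw 0.554 aim 0.521
spindle [ 0.60340366 -0.02468221]
106.0583
```

View pics/bt.png

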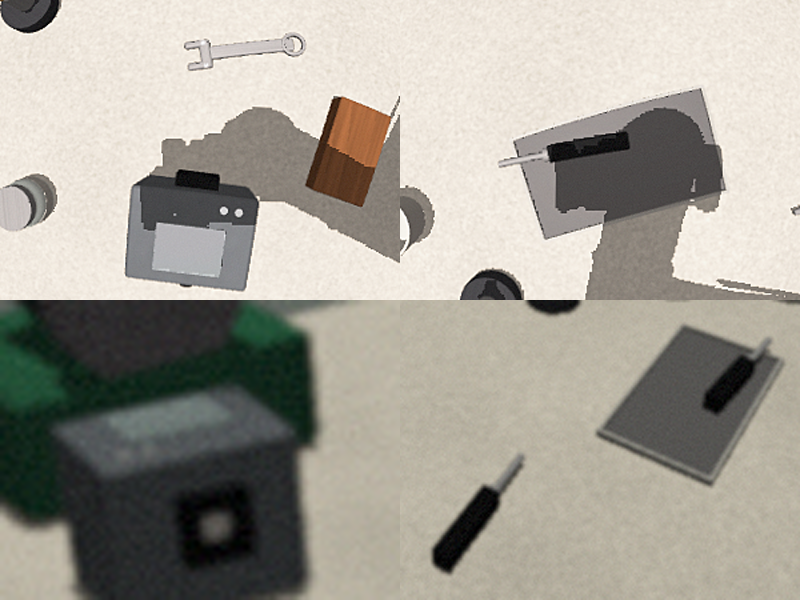

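The tray tile shows the stylus lying in the tray, handle (150..228, 141..153), with its tip past the lip at (100,163). The loose lookalike is in the side view at lower left, nearer the base. The box tile shows the bezel at (197,178), on the face towards -y. Now I'll measure both.

```bash
python3 - <<'E'
from h import *
k=.75
b,bi=load('box'); B=lambda p,z:onz(b,np.array(p)*k+[100,0],z,'wrist')
F1,F2,K1,K2=[B(p,.11) for p in ((136,189),(258,200),(247,290),(126,275))]
print('top corners',*[x[:2].round(4) for x in (F1,F2,K1,K2)],'width',np.linalg.norm(F1-F2),np.linalg.norm(K1-K2),'depth',np.linalg.norm(F1-K2),np.linalg.norm(F2-K1))
u=(F2-F1)+(K1-K2); u/=np.linalg.norm(u); n=np.array([-u[1],u[0],0]); n*=np.sign(n[1]); v=(K2-F1)+(K1-F2); print('n',n,'psi',np.arctan2(n[1],n[0]),'depthdir',np.arctan2(v[1],v[0]))
m0,m1=B((177,171),.085),B((219,176),.085); print('bezel top edge',m0,m1,np.linalg.norm(m0-m1),'out from face',np.dot(F1-m0,n),np.dot(F1-m1,n))
sd,_=load('sd2'); px=np.array([130,110])+np.array([217,525-300])/5
o,d=ray(sd,px,'side'); q=F1-.014*n; s=np.dot(q-o,n)/np.dot(d,n); print('side ray at mouth',o+d*s, 'at button +8mm',o+d*np.dot(q+.008*n-o,n)/np.dot(d,n))
t,ti=load('tray'); g=ti.max(2)
m=(g<45).astype(np.uint8); kk,l,st,cen=cv2.connectedComponentsWithStats(m[:225])
for i in range(1,kk):
    if st[i,4]>80 and abs(cen[i][0]-(189*k+100))<40:
        ys,xs=np.nonzero(l==i); W=np.array([onz(t,(x,y),.023,'wrist')[:2] for x,y in zip(xs,ys)],np.float32); r=cv2.minAreaRect(W); print('handle',st[i],r)
tip=onz(t,np.array((100,163))*k+[100,0],.013,'wrist'); he=onz(t,np.array((150,155))*k+[100,0],.013,'wrist'); tail=onz(t,np.array((229,140))*k+[100,0],.018,'wrist')
print('tip',tip,'hend',he,'tail',tail,np.linalg.norm(tip-he))
for p in ((113,142),(300,88),(325,188),(145,239)): print('tray',onz(t,np.array(p)*k+[100,0],.008,'wrist')[:2].round(4))
E
```

```text
top corners [0.4724 0.3775] [0.3511 0.389 ] [0.3595 0.485 ] [0.4876 0.4683] width 0.12186352818272962 0.12915875181402958 depth 0.09202227514049578 0.0963477818476276
n [ 0.11222078  0.9936833  -0.        ] psi 1.4583386572094095 depthdir 1.44524000555794
bezel top edge [0.43311834 0.36235414 0.085     ] [0.38939139 0.36778454 0.085     ] 0.04406285556822432 out from face 0.019478569700406866 0.01898954213453614
side ray at mouth [0.41658874 0.36973429 0.06198715] at button +8mm [0.42058387 0.37733396 0.05820045]
handle [210  99  62  23 767] ((0.49307486414909363, -0.3717975318431854), (0.08837160468101501, 0.019907334819436073), 9.53322982788086)
tip [ 0.59434986 -0.3551007   0.013     ] hend [ 0.5358575  -0.36232799  0.013     ] tail [ 0.44784867 -0.37864827  0.018     ] 0.05893717787194556
tray [ 0.5794 -0.3786]
tray [ 0.367  -0.4414]
tray [ 0.3336 -0.3261]
tray [ 0.5454 -0.2634]
```

```bash
python3 - <<'E'
from h import *
t=.166-np.pi; p=[.493,-.372]
arm.gripper_to(.032,40); go([*p,.10],t); arm.line_to([*p,.012],v=.1,threshold=15); print(arm.read_eef_pos())
arm.gripper_to(0,40); print('gap',arm.read_finger_gap(),arm.read_grasp_force())
arm.line_to([*p,.16],v=.15); print('gap',arm.read_finger_gap(),fm()[0])
go([.45,0,.24],-2.3) ; 
psi=1.452; n=np.array([np.cos(psi),np.sin(psi)]); M=np.array([.4125,.366]); q=M-n*(.105+.03)
go([*q,.20],psi-np.pi); arm.line_to([*q,.061],v=.15); print('gap',arm.read_finger_gap(),arm.read_eef_pos(),yaw_now(),arm.read_time())
s,si=snap('side','pre'); w,wi=snap('wrist','prew')
save('pre',np.hstack([cv2.resize(si[90:190,120:260],(448,320)),cv2.resize(wi,(352,264))[:,:] if 0 else cv2.resize(wi,(352,320))]),s=1)
E
```

```text
[ 0.49349098 -0.37219873  0.01263936]
gap 0.019738573762944737 40.00106692314148
gap 0.019353390661036973 [-0.29201922 -0.4021545  -1.50339662]
gap 0.019560332446235482 [0.39704795 0.23219518 0.06168767] -1.6899559559742139 113.8083
```

View pics/pre.png

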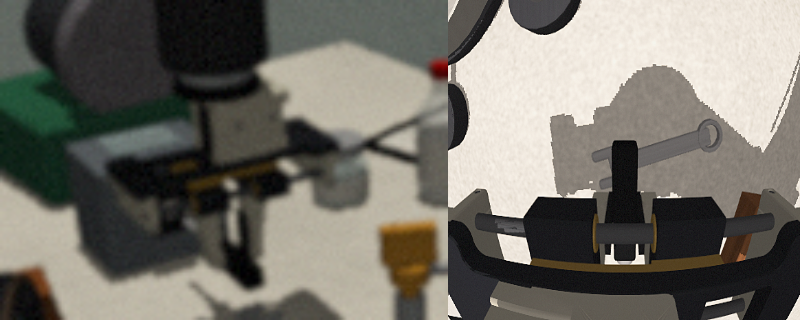

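The wrist picture shows the handle's rear end straight in the fingers, ending at about (625,140). The side picture shows the rear end at about (248,285). I'll check these against the predicted position.

```bash
python3 - <<'E'
from h import *
w,_=load('prew'); s,_=load('pre'); psi=1.452; n=np.array([np.cos(psi),np.sin(psi)]); p=np.array([.39705,.2322])
for z in (.072,.052):
    X=np.array([*(p-n*.045),z])
    c=w['R']@X+w['t']; th=np.arctan2(np.hypot(*c[:2]),c[2]); e=c[:2]/np.hypot(*c[:2])*th*w['fx']+[w['cx'],w['cy']]
    d=s['R']@X+s['t']; f=d[:2]/d[2]*s['fx']+[s['cx'],s['cy']]
    print(z,'wrist view',e/[512/352,384/320]+[448,0],'side view',(f-[120,90])*3.2)
E
```

```text
0.072 wrist view [623.90595406 146.17447194] side view [250.40258074 269.35283685]
0.052 wrist view [623.9724617  139.21125858] side view [252.13232321 289.36822478]
```

```bash
python3 - <<'E'
from h import *
psi=1.452; n=np.array([np.cos(psi),np.sin(psi)]); M=np.array([.4125,.366])
P=lambda d:[*(M-n*(.105-d)),.061]
dep=lambda: np.dot(np.array(arm.read_eef_pos())[:2]-M,n)+.105
print(arm.line_to(P(.0),v=.08,threshold=5),'mouth',dep(),fm()[0].round(2))
r=arm.line_to(P(.008),v=.04,threshold=2.5); print(r,dep(),fm()[0].round(2))
for k in range(9,24):
    arm.line_to(P(k*.001),v=.03); f=np.dot(fm()[0][:2],n); print(k,round(dep()*1000,1),round(f,2),end=' | ')
    if f<-11: break
arm.pause(.3); print(fm()[0].round(2),'gap',arm.read_finger_gap(),arm.read_time())
snap('side','press')
E
```

```text
False mouth 0.00026700633988818723 [ 0.16 -0.56 -0.38]
False 0.00810434641272434 [ 0.85 -0.46 -0.79]
9 8.7 -1.68 | 10 9.6 -2.06 | 11 10.7 -1.91 | 12 11.7 -3.76 | 13 12.7 -3.44 | 14 13.7 -4.75 | 15 13.9 -6.28 | 16 14.0 -9.39 | 17 14.0 -12.26 | [  0.65 -12.13   1.79] gap 0.019649270826157045 117.3333
```

The button started moving at 8.7 mm and hit its end stop at 13.9 mm, so it is fully pressed. Next I'll lay the stylus back.

```bash
python3 - <<'E'
from h import *
psi=1.452; n=np.array([np.cos(psi),np.sin(psi)]); M=np.array([.4125,.366]); q=M-n*.145
arm.line_to([*q,.061],v=.1); arm.line_to([*q,.22],v=.2)
go([.45,0,.24],-2.3)
d=np.array([np.cos(.2875),np.sin(.2875)]); p=np.array([.4564,-.3524])-.03*d; t=.2875-np.pi
go([*p,.12],t); print('gap',arm.read_finger_gap()); arm.line_to([*p,.025],v=.12)
print(arm.line_to([*p,.0115],v=.03,threshold=4),arm.read_eef_pos(),fm()[0].round(2))
arm.gripper_to(.032,40); arm.pause(.3); arm.line_to([*p,.12],v=.12)
arm.movep([.47,-.27,.30],quat(-np.pi/2)); _,im=snap('wrist','fin'); arm.movep([.5,.1,.36],quat(-np.pi/2)); _,i2=snap('wrist','fin2'); _,i3=snap('scene','fin3')
save('fin',np.vstack([np.hstack([cv2.resize(im[:225,100:400],(400,300)),cv2.resize(i2,(400,300))]),np.hstack([cv2.resize(i3[150:300,80:280],(400,300)),cv2.resize(i3[150:300,250:450],(400,300))])]),s=1)
print(arm.read_time())
E
```

```text
gap 0.019358539832643736
True [ 0.42765425 -0.36093346  0.01260497] [0.42 0.44 6.43]
127.175
```

View pics/fin.png

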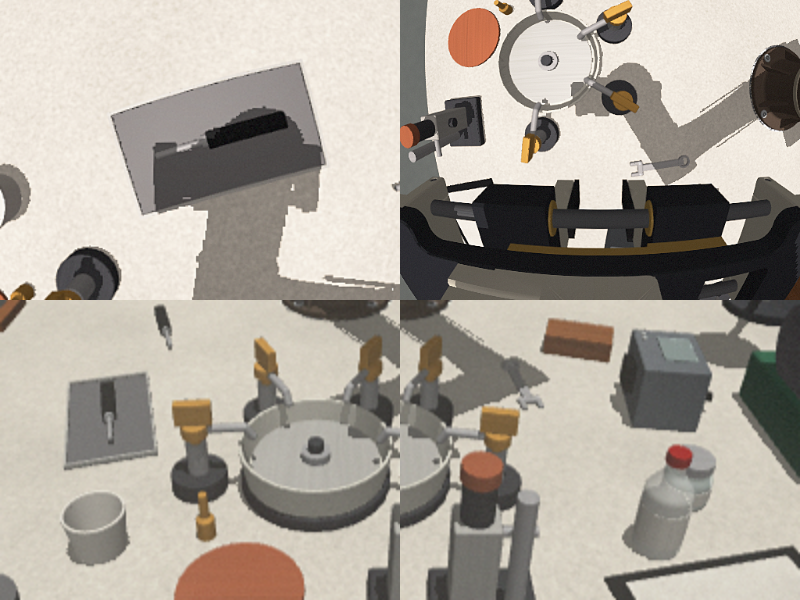

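```bash
python3 - <<'E'
from h import *
c,im=load('chk'); g=lambda p:onz(c,np.array(p)/2.5+[100,0],.0985,'wrist')[:2]
for n,a,b,e,aim in (('left',(.633,.134),(273,360),(288,284),-1.75),('nleft',0,(527,243),(457,205),-.512),('nright',0,(515,22),(442,61),.521)):
    v=g(e)-g(b); print(n,np.arctan2(v[1],v[0]).round(3),aim)
save('tubes',im,(180,0,350,130),4.6)
E
```

```text
left -1.789 -1.75
nleft -0.474 -0.512
nright 0.564 0.521
```

View pics/tubes.png

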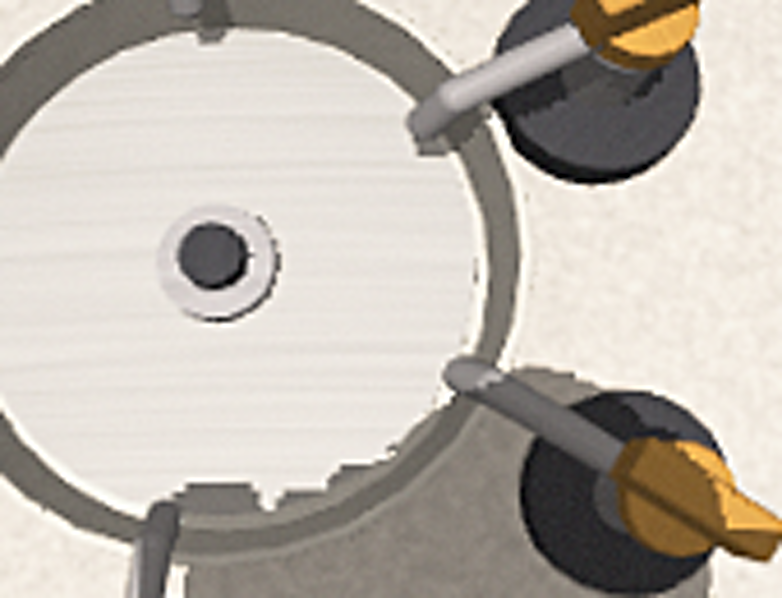

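All three visible tubes point at the nut at (212,255), within about 2°, and the grip angle agrees for the fourth. Handing in.

```bash
python3 -c "
from station import arm
print(arm.finish_job(),arm.read_time())"
```

```text
the job is handed in; nothing more can be done
the job is handed in; nothing more can be done
```

I aimed all four drip spouts at the spindle nut (about 2° by camera on three, the right one by grip angle only), then pressed the reset button right in with the stylus, laid the stylus back flat in its tray, and handed the job in at about 127 s of the 210 s allowed.

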